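Set up a pipe stub under a sprung hold-down

TASK

Set up the pipe stub for tack welding: slide the upright stub along the table, without lifting it, under the raised hold-down arm until it sits home against both faces of the V-block, then take the weight with the open hook out of the leaning rack and hang it by its hook on the pin between the two collars at the end of the arm. Go down with the arm as it sinks, gently, and keep hold of the weight until the arm has settled with its foot on the stub; only then let go and leave it hanging. Do not disturb the other weights, the spray can or the magnet square.

Things in the scene. Friction and masses are not known exactly. Their poses are not given: they have to be found in the camera images.
- fixture: Tacking fixture fixed to the table: V-block, and a blue post at fixture y = -145 mm carrying the hinged hold-down arm, which runs over the seat along the fixture's +y. Origin on the table at the seat, z up. The V-block is 50 mm high and opens to the fixture's -x (about the robot's side)
- seat (a point): point on the table under the axis of the seated stub (the fixture's origin), its axes those of the fixture. The V's two upright flat faces stand at 45 degrees either side of +x, meet 42 mm beyond this point, are 60 mm long and leave a mouth 84 mm wide at x = 0
- boom_hinge (a point): the arm's hinge axis, along the fixture's x, at fixture (0, -130, 140) mm
- boom (a joint): hinge of the spring-balanced hold-down arm, rad. 0: arm level, foot just on top of the seated stub; positive: raised. Unloaded it floats at about 0.38, on a damped spring of 2.2 N m/rad. The hook weight hung on the pin sinks it until the foot rests on the stub (about 0); with no stub it would sink to its stop at -0.12
- boom_foot (a point): underside of the arm's foot, a 20 mm rubber disc on a 12 mm rod, 50 mm below the axis of the 14 mm square beam and 130 mm from the hinge; with the arm raised it hovers about 47 mm above the height of the stub's top
- boom_pin (a point): middle of the hanging pin, 240 mm from the hinge along the arm, moving with it (height about 229 mm raised, 140 mm sunk). The pin is 8 mm thick, runs along the arm and is bounded by two 18 mm collars with 24 mm between them
- stub: capped stainless pipe stub, 60 mm in diameter, 90 mm high, about 0.6 kg, standing upright on the table between the V-block and the robot. Origin: centre of its underside, z up its axis
- rack: blue rack fixed to the table with three square pockets in a row along its y, 72 mm apart. The pockets (46 mm inside, 28 mm deep) lean 30 degrees from vertical, their mouths towards the rack's -x (about the robot's side). Origin under its middle
- ballast: the weight with the open hook, steel, about 0.52 kg, in one of the rack's pockets, leaning 30 degrees. Origin: centre of the underside of its 42 x 42 x 38 mm block, z up its own axis, x the way its hook opens (away from the rack's low side). It is 134 mm tall
- hook (a point): where the centre of the pin rests in the weight's hook, at (0, 0, 80) mm of the weight. The hook is an 8 mm rod in the weight's xz plane: up at x = -18, over an inverted V (apex of its axis at z = 90), down to a lip at x = 16 that ends at z = 68; 30 mm between lip and block. The pin enters from +x and lies along the weight's y
- tab (a point): middle of the weight's flat grip tab, at (0, 0, 120) mm of the weight; the tab is 24 mm (x) by 12 mm (y), from z = 90 to 134 mm
- block_weight: bystander: same square block in another pocket, but with only a short straight tab (top at 68 mm), no hook. Origin: centre of its underside
- round_weight: bystander: round weight 42 mm in diameter with a small knob (top at 78 mm) in another pocket. Origin: centre of its underside
- spray: bystander: spray can, 52 mm in diameter, 150 mm high. Origin: centre of its underside
- magnet_square: bystander: small red magnet square, 75 mm long, 18 mm thick, 78 mm high. Origin: centre of its underside
There are look-alikes about, which are no part of the job. Leave any purple look-alike of the stub alone.

How it is judged (in metres and radians):
On the way, in this order (a step that is already met when the one before it is completed fails the run):
1. the stub stands home in the V-block with the arm still raised (horizontal distance between stub and seat below 0.004 m and angle between stub's own z axis and vertical below 0.05 rad and height (world z) of stub below 0.004 m and linear speed of stub below 0.02 m/s and value of joint boom above 0.25 rad), for 0.2 s.
2. the weight hangs on the pin and the arm has settled on the stub while the gripper still holds the weight (horizontal distance between stub and seat below 0.004 m and angle between stub's own z axis and vertical below 0.05 rad and height (world z) of stub below 0.004 m and linear speed of stub below 0.02 m/s and z of boom_pin in the frame of ballast between 0.074 and 0.086 m and x of boom_pin in the frame of ballast between -0.006 and 0.006 m and y of boom_pin in the frame of ballast between -0.014 and 0.014 m and value of joint boom between -0.03 and 0.025 rad and velocity of joint boom between -0.06 and 0.06 rad/s and contact force between the fingers and ballast above 0.5 N), for 0.3 s.
At the end, for the whole second after the job is handed in: The stub stands upright within 4 mm of its seat in the V-block; the hook weight hangs upright (within 0.2 rad) and at rest on the arm's pin between the collars, released; the arm is at rest at -0.03 to 0.025 rad, its foot on the stub (horizontal distance between stub and seat below 0.004 m and angle between stub's own z axis and vertical below 0.05 rad and height (world z) of stub below 0.004 m and linear speed of stub below 0.02 m/s and z of boom_pin in the frame of ballast between 0.074 and 0.086 m and x of boom_pin in the frame of ballast between -0.006 and 0.006 m and y of boom_pin in the frame of ballast between -0.014 and 0.014 m and value of joint boom between -0.03 and 0.025 rad and velocity of joint boom between -0.06 and 0.06 rad/s and angle between ballast's own z axis and vertical below 0.2 rad and linear speed of ballast below 0.03 m/s); the robot touches nothing.
It fails at once if the arm drops fast (more than 1 rad/s) (velocity of joint boom below -1 rad/s).
It fails at once if the stub is lifted off the table (height (world z) of stub above 0.012 m).
It fails at once if either of the other weights is moved more than 20 mm (distance of any of block_weight, round_weight from where it was at the start of the episode above 0.02 m).
It fails at once if the spray can is moved more than 20 mm or tipped (distance of spray from where it was at the start of the episode above 0.02 m or angle between spray's own z axis and vertical above 0.5 rad).
It fails at once if the magnet square is moved more than 20 mm or tipped (distance of magnet_square from where it was at the start of the episode above 0.02 m or angle between magnet_square's own z axis and vertical above 0.5 rad).
It also fails if it takes over 70 s, if anything falls off the work surface, if the arm or the gripper's body presses on something with over 40 N, if the wrist force passes 120 N, or if a joint passes its speed limit or range.

ROBOT

A 6-joint arm with a two-finger parallel gripper is mounted at the origin on the work surface. World frame = base frame: x ahead of the robot, y to its left, z up, the work surface at z = 0. Lengths are in m, angles in degrees, forces in N, time in s.
With the tool pointing down it reaches from about 0.25 to 0.775 m from the base axis. Payload 4 kg.
Tool frame: the origin (TCP) lies midway between the tips of the shut fingers; the grasp point (between the pads) lies 19 mm behind it; z points along the fingers, y is the line along which they close (so a half turn about z gives the same grasp; the last joint's range is limited). The gripper opens to 94 mm and grips with 3 to 60 N. Pads are 16 mm wide; open, the fingers measure 119 mm over their backs; the gripper's body (75 mm by 177 mm) begins 78 mm behind the grasp point.
Start: joints at [62.561, 4.996, 78.535, -0, 96.463, -5.907], TCP at [0.202, 0.512, 0.206] pointing down, gripper open.
Joint ranges: [-177.83, 177.83], [-43.37, 116.18], [15.69, 146.23], [-61.86, 241.86], [9.47, 152.12], [-147.06, 147.06]. Speed limits (degrees/s): [159.86, 159.86, 180, 180, 180, 180].

INTERFACE

Orientations are given as [roll, pitch, yaw] about the fixed x, y, z axes, in that order (R = Rz(yaw) Ry(pitch) Rx(roll)).
In Python, from plant import status, optics, robot, look_for, place_of gives the robot as it stands.
- The arm moves only by the shell command python3 -m handwheel 'ROWS' [FORCE]. ROWS is JSON, a list of rows, each a list of 3 entries, a list of its own where there are three numbers: the turn, a rotation vector about the world's x, y, z in rad, then the shift along the world's x, y, z in mm, then the closure in counts, from 0 (fully open) to 255 (shut). In form: [[[wx, wy, wz], [dx, dy, dz], gripper], ...]. A call has 1 to 10 rows; each row shifts and turns the commanded pose from where the row before left it; what a row does not reach is not made up. A row lasts 1/10 s, in which the tool goes at most 50 mm and 8.59 degrees, less where a joint would pass 70% of its speed; a pose out of reach is approached as far as the arm can. A call with a gripper value outside its range is refused whole. The fingers move at their own pace and stop on an object; FORCE is the grip in N (left out, the last holds). Time passes only in rows, so rows that do not move let the fingers close. It gives the time, the measured TCP pose, the force, the opening and the grip force at its end, in the units of the state.
- status.get_state(): the state, without advancing time (a new reading comes with each control period).
- optics.read_camera(name): name is "scene" or "top" or "wrist"; returns the picture (400x640x3 uint8, red, green, blue); there is no depth.
- optics.calibration(name): a dict with "fx", "fy", "cx", "cy" (pixels), "R" (3x3) and "t" (3): a world point X has camera coordinates R X + t. Camera axes: x right, y down, z forward; pixel columns grow to the right and rows downward; lengths in m; the calibration is good to about 2 mm. A picture is of the moment at which its call begins: read the wrist's pose just before it. calibration takes no time and is no camera call; for the wrist camera it gives the pose at the moment of the call.
- robot.job_done(): hands the job in; it is judged then, once.
Trained networks look in the newest picture that a camera, given by its name, has taken for a name from the list of things; names that differ only in an ending like _2 or _b are one class to them, and where a whole thing is asked for, a point or a joint stands for the part that bears it (a point fixed in the world has none). Each returns a list of dicts, best first, with "p" (0 to 1); they miss things now and then, are a little off and sometimes report something else, mostly with a low value. They report only what shows in the picture. A call takes as long as a camera call. They do not tell look-alikes from the thing itself.
- look_for(camera, query): "extent" ([left, top, width, height] in pixels, round what is visible of it).
- place_of(camera, query): "location" ([column, row] in pixels: a listed point, or the origin of a listed thing).
The state is a dict: "time": time; "qpos": joint angles; "joint_vel": joint speeds; "joint_torque": joint torques, N m; "tcp_pos": TCP position; "eef_rot": TCP orientation; "contact_force": force on the tool from outside, world axes, zero at the start; "moment": the same for the moment, N m; "grip_width": opening from 0.0 (shut) to 1.0 (fully open); "finger_force": force on a finger pad.
Only numpy, scipy, OpenCV 4.12 (cv2) and the standard library are available. Lean on these libraries where they do the work, as an engineer would, in place of code of your own. Each camera call takes 0.05 s, during which the arm holds its last target. There are 200 camera calls.

## Working session

There is one attempt and no reset: what is moved stays moved. The work goes in short steps, Python scripts to look and compute and a shell command to move; the robot and the scene stay as the last step left them, time stands still between calls to the robot, and variables do not carry over. Pictures are saved under pics/ and viewed, at most 10 in all, crops included, and the job is handed in when it is done.

```bash
ls; mkdir -p pics
cat > h.py <<'E'
import numpy as np, cv2
from plant import status, optics, robot, look_for, place_of
def shot(n,f=None):
    im=optics.read_camera(n)
    if f: cv2.imwrite('pics/'+f,im[:,:,::-1])
    return im
def ray(n,px,c=None):
    c=c or optics.calibration(n); R=np.array(c['R']);t=np.array(c['t'])
    d=R.T@np.array([(px[0]-c['cx'])/c['fx'],(px[1]-c['cy'])/c['fy'],1]); return -R.T@t,d/np.linalg.norm(d)
def atz(n,px,z,c=None):
    o,d=ray(n,px,c); return o+d*(z-o[2])/d[2]
def tri(rs):
    A=np.zeros((3,3));b=np.zeros(3)
    for o,d in rs:
        P=np.eye(3)-np.outer(d,d);A+=P;b+=P@o
    X=np.linalg.solve(A,b); return X,[np.linalg.norm((np.eye(3)-np.outer(d,d))@(X-o)) for o,d in rs]
def proj(n,X,c=None):
    c=c or optics.calibration(n); p=np.array(c['R'])@X+np.array(c['t']); return [c['fx']*p[0]/p[2]+c['cx'],c['fy']*p[1]/p[2]+c['cy']]
E
python3 - <<'E'
from h import *
np.set_printoptions(precision=4,suppress=True)
a=shot('scene','s0.png');b=shot('top','t0.png')
for n in ['stub','ballast','tab','hook','boom_pin','boom_foot','boom_hinge','seat','rack','fixture','block_weight','round_weight','spray','magnet_square']:
    print(n,*[[(np.round(d['location']).tolist(),round(d['p'],2)) for d in place_of(c,n)[:3]] for c in('scene','top')])
for c in('scene','top'): print({k:np.round(v,3).tolist() for k,v in optics.calibration(c).items()})
print(status.get_state())
E
```

```text
pics
stub [([280.0, 190.0], 0.86), ([255.0, 168.0], 0.65), ([315.0, 193.0], 0.59)] [([332.0, 239.0], 0.81), ([376.0, 239.0], 0.59), ([418.0, 252.0], 0.57)]
ballast [([380.0, 229.0], 0.64)] [([233.0, 221.0], 0.96), ([380.0, 190.0], 0.46)]
tab [([393.0, 189.0], 0.76)] [([223.0, 245.0], 0.61)]
hook [([387.0, 204.0], 0.78), ([408.0, 232.0], 0.69)] [([229.0, 239.0], 0.94), ([388.0, 179.0], 0.69)]
boom_pin [([280.0, 187.0], 0.76)] [([351.0, 166.0], 0.93), ([225.0, 244.0], 0.2), ([381.0, 190.0], 0.16)]
boom_foot [([256.0, 196.0], 0.77)] [([390.0, 175.0], 0.96), ([231.0, 238.0], 0.63)]
boom_hinge [([210.0, 175.0], 0.89), ([364.0, 184.0], 0.36)] [([453.0, 183.0], 0.76), ([201.0, 225.0], 0.53), ([379.0, 189.0], 0.38)]
seat [([259.0, 216.0], 0.98)] [([383.0, 190.0], 0.96)]
rack [([408.0, 236.0], 0.88)] [([208.0, 224.0], 0.94), ([203.0, 223.0], 0.16)]
fixture [([259.0, 214.0], 0.82)] [([381.0, 190.0], 0.85)]
block_weight [([436.0, 235.0], 0.49), ([260.0, 215.0], 0.49)] [([172.0, 225.0], 0.72)]
round_weight [([408.0, 235.0], 0.71)] []
spray [([367.0, 182.0], 0.86)] [([272.0, 274.0], 0.85), ([175.
[... 208 characters left out ...]
.2, -0.859]], 't': [0.159, -0.39, 1.458]}
{'fx': 420.761, 'fy': 420.761, 'cx': 315.862, 'cy': 209.98, 'R': [[0.02, -1.0, 0.001], [-0.994, -0.02, -0.107], [0.107, 0.002, -0.994]], 't': [0.027, 0.556, 0.972]}
{'time': 1.5, 'qpos': array([62.5605,  4.9972, 78.5365, -0.0006, 96.4625, -5.909 ]), 'joint_vel': array([ 0.093 , -0.0047,  0.1163,  0.0183,  0.0548,  0.0793]), 'joint_torque': array([  0.0001, -34.0028, -30.2594,   0.0715,   0.024 ,  -0.    ]), 'tcp_pos': array([0.2019, 0.5116, 0.2055]), 'eef_rot': array([179.9962,   0.0009, 158.4694]), 'contact_force': array([-0.4314, -1.2253,  0.0875]), 'moment': array([-0.0319,  0.0285, -0.0148]), 'finger_force': 0.0, 'grip_width': 1.0029916532405723}
```

View pics/s0.png

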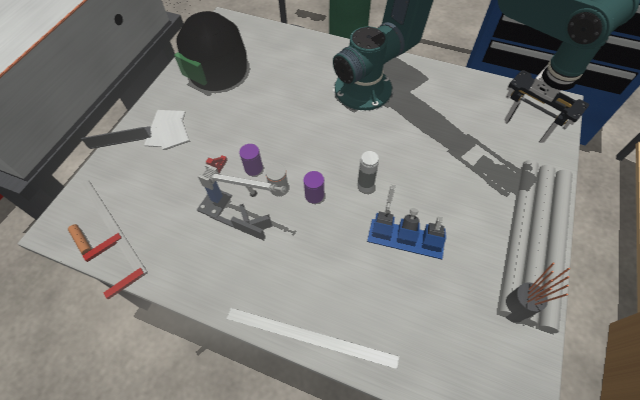

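View pics/t0.png

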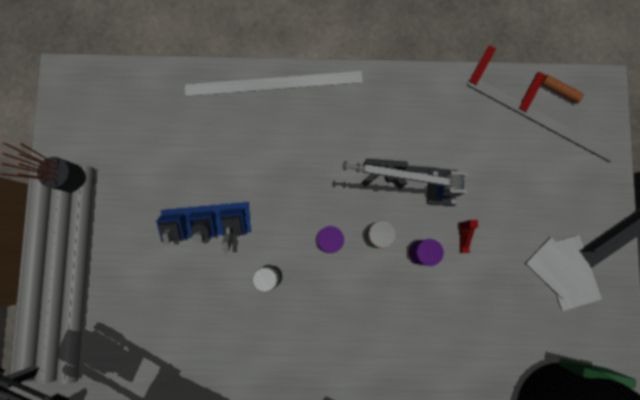

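The scene picture shows the fixture with its raised arm at (235,190) and the rack at (408,235). The tall weight with the hook and tab is in the rack's left pocket at about (385,215). The top picture shows three stub-like cylinders: purple (330,239), grey (380,235) and purple (428,252). The grey one fits "stainless"; I'll confirm it and the hook weight in one enlarged crop.

Run:
```python
from h import *
np.set_printoptions(precision=4,suppress=True)
s=cv2.imread('pics/s0.png');t=cv2.imread('pics/t0.png')
a=cv2.resize(s[140:270,190:460],None,fx=2.9,fy=2.9,interpolation=cv2.INTER_CUBIC)[:,:780]
b=cv2.resize(t[150:295,150:480],(780,343),interpolation=cv2.INTER_CUBIC)*1
cv2.imwrite('pics/crop1.png',np.vstack([a[:250],b]) if 0 else cv2.resize(np.vstack([cv2.resize(a,(780,376)),b]),(640,590)))
P={'tab':((393,189),(223,245)),'hook':((387,204),(229,239)),'ballast':((380,229),(233,221)),'pin':((280,187),(351,166)),'foot':((256,196),(390,175)),'hinge':((210,175),(453,183)),'seat':((259,216),(383,190)),'rack':((408,236),(208,224)),'stub':((280,190),(376,239)),'spray':((367,182),(272,274)),'magnet':((220,165),(466,236))}
for k,(u,v) in P.items():
    X,e=tri([ray('scene',u),ray('top',v)]); print(k,X,np.round(e,4))
for k in ['stub','seat','rack','spray']: print(k,atz('scene',P[k][0],0),atz('top',P[k][1],0))
```

```text
tab [0.4659 0.2298 0.1409] [0.0012 0.0012]
hook [0.4814 0.2276 0.0835] [0.0033 0.0033]
ballast [0.5279 0.2317 0.0164] [0.0054 0.0054]
pin [ 0.6192 -0.0274  0.2335] [0.0007 0.0007]
foot [ 0.6196 -0.1137  0.1409] [0.0057 0.0057]
hinge [ 0.6063 -0.2524  0.1479] [0.0013 0.0013]
seat [ 0.6111 -0.1259  0.0008] [0.0006 0.0006]
rack [0.5172 0.3045 0.0016] [0.0042 0.0042]
stub [ 0.4913 -0.1132 -0.0245] [0.0003 0.0003]
spray [0.4012 0.1406 0.032 ] [0.0034 0.0034]
magnet [ 0.4998 -0.3174  0.0234] [0.0035 0.0035]
stub [ 0.5041 -0.1043  0.    ] [ 0.4904 -0.1099  0.    ]
seat [ 0.6105 -0.1256  0.    ] [ 0.6114 -0.1266  0.    ]
rack [0.5145 0.3085 0.    ] [0.5187 0.3008 0.    ]
spray [0.3792 0.14   0.    ] [0.401  0.1406 0.    ]
```

View pics/crop1.png

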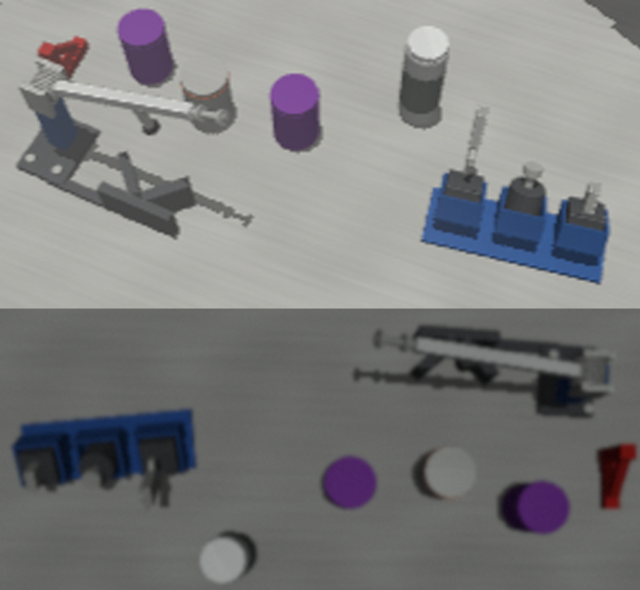

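The crop confirms it: the grey stub stands between the two purple look-alikes, and the hook weight with its tall tab is in the rack pocket nearest the fixture. I'll push the stub with the half-open fingers as a cradle, tool tilted, so the body stays clear of the arm and the purple cylinders.

Run:
```python
from h import *
np.set_printoptions(precision=4,suppress=True)
t=cv2.imread('pics/t0.png')
g=cv2.medianBlur(cv2.cvtColor(t,cv2.COLOR_BGR2GRAY),3)
h=cv2.HoughCircles(g,cv2.HOUGH_GRADIENT,1,20,param1=80,param2=12,minRadius=11,maxRadius=17)
for c in h[0]:
    if 200<c[0]<480 and 180<c[1]<300: print(c, atz('top',c[:2],.09))
c=optics.calibration('wrist');s=status.get_state()
from scipy.spatial.transform import Rotation as Ro
R=Ro.from_euler('xyz',s['eef_rot'],degrees=True).as_matrix()
cp=-np.array(c['R']).T@np.array(c['t'])
print('cam in tool',R.T@(cp-s['tcp_pos']),'axes',R.T@np.array(c['R']).T)
e=look_for('scene','stub') ; print(e[:3])
e=look_for('top','stub') ; print(e[:3])
# needed rotation: tool y = fixture -? push dir
for th,push in((25,-3.3),):
    p=np.radians(push);f=np.array([np.cos(p),np.sin(p),0]);th=np.radians(th)
    z=f*np.sin(th)-np.array([0,0,np.cos(th)]);y=np.array([-f[1],f[0],0]);x=np.cross(y,z)
    T=np.stack([x,y,z],1); print('rotvec',Ro.from_matrix(T@R.T).as_rotvec(), 'alt flip',Ro.from_matrix(np.stack([-x,-y,z],1)@R.T).as_rotvec())
```

```text
[264.5 279.5  11.6] [0.3928 0.1476 0.09  ]
[329.5 239.5  13.4] [0.4835 0.0061 0.09  ]
[381.5 234.5  13. ] [ 0.4969 -0.1093  0.09  ]
[429.5 252.5  13. ] [ 0.4592 -0.2157  0.09  ]
[437.5 191.5  14.1] [ 0.5961 -0.2349  0.09  ]
cam in tool [ 0.0681  0.0012 -0.179 ] axes [[-0.0012 -0.9715 -0.2369]
 [ 1.     -0.0006 -0.0023]
 [ 0.0021 -0.2369  0.9715]]
[{'extent': [307.7, 171.3, 19.7, 30.9], 'p': 0.88}, {'extent': [265.6, 165.7, 24.8, 26.3], 'p': 0.63}, {'extent': [240.3, 144.5, 22.6, 31.2], 'p': 0.57}]
[{'extent': [361.8, 219.4, 34.6, 28.1], 'p': 0.96}, {'extent': [316.9, 223.4, 29.3, 29.0], 'p': 0.81}, {'extent': [406.3, 237.1, 36.3, 32.5], 'p': 0.7}]
rotvec [-0.0943 -0.4279  0.3131] alt flip [ 0.6057 -0.1333 -2.7622]
```

```bash
python3 -m handwheel '[[[-0.0094,-0.0428,0.0313],[10,-48,0],146],[[-0.0094,-0.0428,0.0313],[10,-48,0],146],[[-0.0094,-0.0428,0.0313],[10,-48,0],146],[[-0.0094,-0.0428,0.0313],[10,-48,0],146],[[-0.0094,-0.0428,0.0313],[10,-48,0],146],[[-0.0094,-0.0428,0.0313],[10,-48,0],146],[[-0.0094,-0.0428,0.0313],[10,-48,0],146],[[-0.0094,-0.0428,0.0313],[10,-48,0],146],[[-0.0094,-0.0428,0.0313],[10,-48,0],146],[[-0.0094,-0.0428,0.0313],[10,-48,0],146]]' 20
```

```text
time: 2.6
tcp_pos: [0.3332, 0.0514, 0.2079]
eef_rot: [-179.2, 23.0, 176.6]
contact_force: [0.6, 0.0, 0.2]
grip_width: 0.428
finger_force: 0.0
```

```bash
python3 -m handwheel '[[[0,0,0],[20,-40,-20],146],[[0,0,0],[20,-40,-20],146],[[0,0,0],[20,-40,-20],146],[[0,0,0],[0,0,0],146],[[0,0,0],[0,0,0],146]]'
python3 - <<'E'
from h import *
np.set_printoptions(precision=4,suppress=True)
s=status.get_state();shot('wrist','w1.png')
from scipy.spatial.transform import Rotation as Ro
R=Ro.from_euler('xyz',s['eef_rot'],degrees=True).as_matrix();print(s['tcp_pos'],R)
for n in('stub','seat','boom_foot'): print(n,[(d['location'],d['p'],atz('wrist',d['location'],0)) for d in place_of('wrist',n)[:3]])
E
```

```text
time: 3.1
tcp_pos: [0.3923, -0.0682, 0.148]
eef_rot: [-179.3, 22.9, 176.2]
contact_force: [0.8, 0.2, 0.7]
grip_width: 0.424
finger_force: 0.0
[ 0.3923 -0.0682  0.148 ] [[-0.9192  0.0713  0.3873]
 [ 0.0614  0.9974 -0.0378]
 [-0.389  -0.011  -0.9212]]
stub [([294.9, 214.5], 0.89, array([ 0.4983, -0.1075,  0.    ])), ([386.0, 203.9], 0.78, array([0.4878, 0.0046, 0.    ])), ([199.4, 197.7], 0.66, array([ 0.4658, -0.2192,  0.    ]))]
seat []
boom_foot [([293.9, 216.5], 0.61, array([ 0.5024, -0.1085,  0.    ]))]
```

View pics/w1.png

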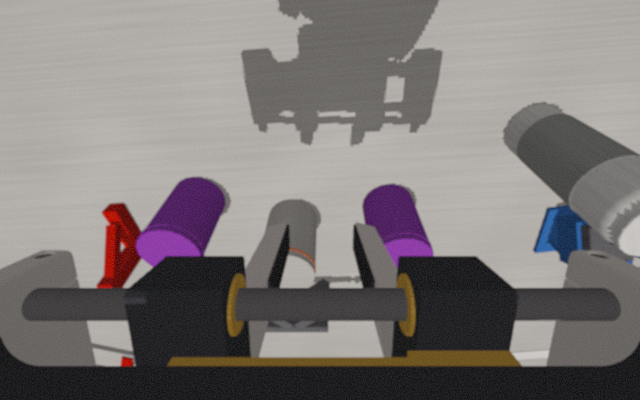

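The wrist picture shows the grey stub at (295,240) between the purple cylinders, with the finger gap astride it. The network puts its base at (0.498, -0.108). Lowering behind it next.

```bash
python3 -m handwheel '[[[0,0,0],[6,-10,-28],146],[[0,0,0],[6,-10,-28],146],[[0,0,0],[6,-8,-28],146],[[0,0,0],[6,-6,-28],146],[[0,0,0],[0,0,0],146],[[0,0,0],[10,0,0],146],[[0,0,0],[10,-1,0],146],[[0,0,0],[10,-1,0],146],[[0,0,0],[10,-1,0],146],[[0,0,0],[0,0,0],146]]'
python3 - <<'E'
from h import *
np.set_printoptions(precision=4,suppress=True)
im=shot('top');shot('scene')
cv2.imwrite('pics/t1.png',im[:,:,::-1])
g=cv2.medianBlur(cv2.cvtColor(im,cv2.COLOR_RGB2GRAY),3)
h=cv2.HoughCircles(g,cv2.HOUGH_GRADIENT,1,20,param1=80,param2=12,minRadius=11,maxRadius=17)
for c in h[0]:
    if 300<c[0]<450 and 180<c[1]<300: print(c, atz('top',c[:2],.09))
for n in('scene','top'): print([(d['location'],d['p'],atz(n,d['location'],0)) for d in place_of(n,'stub')[:3]])
E
```

```text
time: 4.3
tcp_pos: [0.4588, -0.1046, 0.038]
eef_rot: [-179.2, 23.1, 176.5]
contact_force: [0.9, 0.2, -0.1]
grip_width: 0.427
finger_force: 0.0
[382.5 233.5  12.7] [ 0.4992 -0.1115  0.09  ]
[429.5 251.5  13. ] [ 0.4614 -0.2157  0.09  ]
[330.5 239.5  13. ] [0.4835 0.0039 0.09  ]
[384.5 294.5  16.4] [ 0.3656 -0.1163  0.09  ]
[([316.6, 194.9], 0.98, array([0.4799, 0.0091, 0.    ])), ([279.8, 189.4], 0.65, array([ 0.5024, -0.1058,  0.    ])), ([252.6, 167.9], 0.63, array([ 0.4592, -0.222 ,  0.    ]))]
[([421.2, 252.6], 0.69, array([ 0.4597, -0.2198,  0.    ])), ([373.6, 236.9], 0.63, array([ 0.4954, -0.1041,  0.    ])), ([331.3, 237.0], 0.62, array([ 0.4931, -0.001 ,  0.    ]))]
```

```bash
python3 -m handwheel '[[[0,0,0],[6,-1,-1],146],[[0,0,0],[8,-1,0],146],[[0,0,0],[8,-2,0],146],[[0,0,0],[8,-1,0],146],[[0,0,0],[8,-2,0],146],[[0,0,0],[8,-1,0],146],[[0,0,0],[8,-2,0],146],[[0,0,0],[8,-1,0],146],[[0,0,0],[8,-2,0],146],[[0,0,0],[6,-1,0],146]]'; python3 -m handwheel '[[[0,0,0],[6,-1,0],146],[[0,0,0],[6,-1,0],146],[[0,0,0],[6,-1,0],146],[[0,0,0],[4,-1,0],146],[[0,0,0],[3,0,0],146],[[0,0,0],[2,0,0],146],[[0,0,0],[0,0,0],146]]'
python3 - <<'E'
from h import *
np.set_printoptions(precision=4,suppress=True)
s=status.get_state();print(s['tcp_pos'],s['contact_force'])
a=shot('scene');b=shot('top')
x=cv2.resize(a[150:250,190:330],(560,400),interpolation=2);y=cv2.resize(b[150:260,330:480],(270,198),interpolation=2)
cv2.imwrite('pics/c2.png',x[:,:,::-1])
for n in('scene','top'):
  for q in('stub','seat'): print(q,[(d['location'],d['p'],atz(n,d['location'],0)) for d in place_of(n,q)[:3]])
E
```

```text
time: 5.5
tcp_pos: [0.5336, -0.1185, 0.0356]
eef_rot: [-179.2, 23.0, 176.4]
contact_force: [-3.1, 0.5, -1.8]
grip_width: 0.426
finger_force: 1.3
time: 6.2
tcp_pos: [0.5601, -0.1225, 0.0358]
eef_rot: [-179.2, 23.0, 176.4]
contact_force: [-1.4, -0.5, -1.5]
grip_width: 0.431
finger_force: 1.0
[ 0.5601 -0.1225  0.0358] [-1.4447 -0.4968 -1.4557]
stub [([263.5, 209.9], 0.8, array([ 0.5868, -0.122 ,  0.    ])), ([252.6, 168.5], 0.66, array([ 0.4613, -0.221 ,  0.    ])), ([315.3, 197.9], 0.59, array([0.4914, 0.0093, 0.    ]))]
seat [([257.0, 218.3], 0.72, array([ 0.6197, -0.1278,  0.    ]))]
stub [([329.7, 236.9], 0.89, array([0.4932, 0.0029, 0.    ])), ([378.3, 200.4], 0.84, array([ 0.5853, -0.1151,  0.    ])), ([419.2, 251.6], 0.81, array([ 0.462, -0.215,  0.   ]))]
seat [([381.8, 190.0], 0.92, array([ 0.6113, -0.1237,  0.    ])), ([354.1, 167.6], 0.62, array([ 0.6661, -0.0548,  0.    ])), ([465.6, 238.5], 0.49, array([ 0.496 , -0.3282,  0.    ]))]
```

View pics/c2.png

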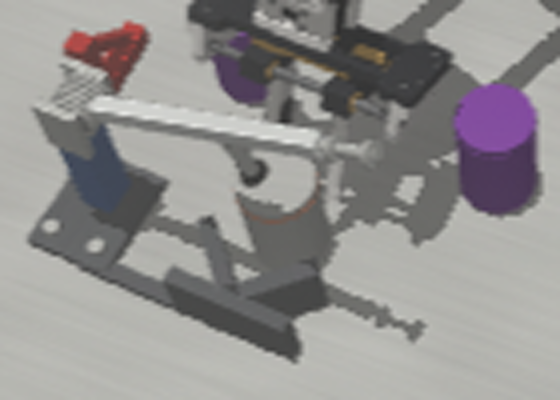

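The picture shows the stub upright at (285,215) in the crop, entering the V mouth about 24 mm short of the seat, with the arm still raised. I'll push the rest slowly while watching the force.

```bash
python3 -m handwheel '[[[0,0,0],[4,0,0],146],[[0,0,0],[4,-1,0],146],[[0,0,0],[4,0,0],146],[[0,0,0],[4,0,0],146],[[0,0,0],[3,0,0],146],[[0,0,0],[2,0,0],146],[[0,0,0],[0,0,0],146]]'; python3 -m handwheel '[[[0,0,0],[2,0,0],146],[[0,0,0],[1,0,0],146],[[0,0,0],[0,0,0],146]]'
```

```text
time: 7.2
tcp_pos: [0.5813, -0.1234, 0.0358]
eef_rot: [-179.2, 23.0, 176.4]
contact_force: [-1.4, -0.2, -0.4]
grip_width: 0.427
finger_force: 1.0
time: 7.5
tcp_pos: [0.584, -0.1234, 0.0358]
eef_rot: [-179.2, 23.0, 176.4]
contact_force: [-2.0, 0.3, -0.7]
grip_width: 0.431
finger_force: 1.3
```

```bash
python3 -m handwheel '[[[0,0,0],[2,0,0],146],[[0,0,0],[1,0,0],146],[[0,0,0],[0,0,0],146]]'; python3 -m handwheel '[[[0,0,0],[2,0,0],146],[[0,0,0],[1,0,0],146],[[0,0,0],[0,0,0],146]]'
```

```text
time: 7.8
tcp_pos: [0.5865, -0.1234, 0.0356]
eef_rot: [-179.2, 23.0, 176.4]
contact_force: [-5.0, -0.2, 0.6]
grip_width: 0.429
finger_force: 2.3
time: 8.1
tcp_pos: [0.5875, -0.1238, 0.0352]
eef_rot: [-179.2, 22.7, 176.5]
contact_force: [-13.7, -1.3, 7.0]
grip_width: 0.428
finger_force: 6.9
```

```bash
python3 -m handwheel '[[[0,0,0],[0,2,0],146],[[0,0,0],[0,0,0],146],[[0,0,0],[0,-2,0],146],[[0,0,0],[0,-2,0],146],[[0,0,0],[0,0,0],146],[[0,0,0],[0,2,0],146],[[0,0,0],[0,0,0],146]]'; python3 -m handwheel '[[[0,0,0],[-4,0,0],146],[[0,0,0],[-10,0,0],146],[[0,0,0],[-30,0,0],146],[[0,0,0],[-30,0,0],146],[[0,0,0],[0,0,0],146]]'
python3 - <<'E'
from h import *
np.set_printoptions(precision=4,suppress=True)
s=status.get_state();print(s['tcp_pos'],s['contact_force'])
a=shot('scene');b=shot('top');shot('wrist','w2.png')
for n in('scene','top','wrist'):
  for q in('stub','seat','boom_pin','boom_foot','boom_hinge'): print(n,q,[(np.round(d['location'],1),d['p'],atz(n,d['location'],0)) for d in place_of(n,q)[:3]])
x=cv2.resize(a[160:240,200:310],(550,400),interpolation=2)
cv2.imwrite('pics/c3.png',x[:,:,::-1])
E
```

```text
time: 8.8
tcp_pos: [0.588, -0.1243, 0.0352]
eef_rot: [-179.1, 22.8, 176.5]
contact_force: [-10.6, -2.6, 5.3]
grip_width: 0.431
finger_force: 6.9
time: 9.3
tcp_pos: [0.5134, -0.1228, 0.0352]
eef_rot: [-179.3, 23.0, 176.4]
contact_force: [0.3, 0.3, 0.2]
grip_width: 0.432
finger_force: 0.0
[ 0.5134 -0.1228  0.0352] [0.253  0.3427 0.1882]
scene stub [(array([259.1, 217.9]), 0.87, array([ 0.6163, -0.1225,  0.    ])), (array([315.7, 193.9]), 0.84, array([0.4776, 0.0052, 0.    ])), (array([253.6, 166.5]), 0.6, array([ 0.453 , -0.2215,  0.    ]))]
scene seat [(array([257.2, 218.2]), 0.78, array([ 0.6192, -0.1274,  0.    ]))]
scene boom_pin [(array([281.2, 188.1]), 0.78, array([ 0.4964, -0.1037,  0.    ])), (array([256.7, 195. ]), 0.51, array([ 0.5466, -0.1645,  0.    ]))]
scene boom_foot []
scene boom_hinge [(array([207.8, 173.6]), 0.68, array([ 0.5306, -0.3472,  0.    ]))]
top stub [(array([330. , 236.4]), 0.67, array([0.4945, 0.0022, 0.    ])), (array([420.7, 253.4]), 0.48, array([ 0.4577, -0.2186,  0.    ]))]
top seat [(array([382.2, 189.3]), 0.65, array([ 0.6131, -0.1246,  0.    ])), (array([224.9, 243.7]), 0.6, array([0.4715, 0.2574, 0.    ])), (array([382.8, 187.3]), 0.19, array([ 0.6181, -0.1261,  0.    ]))]
top boom_pin [(array([351.6, 164.4]), 0.67, array([ 0.6741, -0.0485,  0.    ])), (array([452. , 182.5]), 0.32, array([ 0.6336, -0.297 ,  0.    ]))]
top boom_foot [(array([388.5, 178.1]), 0.56, array([ 0.6415, -0.1401,  0.    ]))]
top boom_hinge [(array([454.4, 185. ]), 0.88, array([ 0.6275, -0.3029,  0.    ])), (array([200.7, 224.4]), 0.5, array([0.5173, 0.3186, 0.    ]))]
wrist stub [(array([512.8, 155.4]), 0.97, array([0.4857, 0.0031, 0.    ])), (array([165.8, 136.9]), 0.92, array([ 0.459 , -0.2173,  0.    ])), (array([326.3, 285. ]), 0.57, array([ 0.6123, -0.1247,  0.    ]))]
wrist seat []
wrist boom_pin []
wrist boom_foot []
wrist boom_hinge []
```

View pics/w2.png

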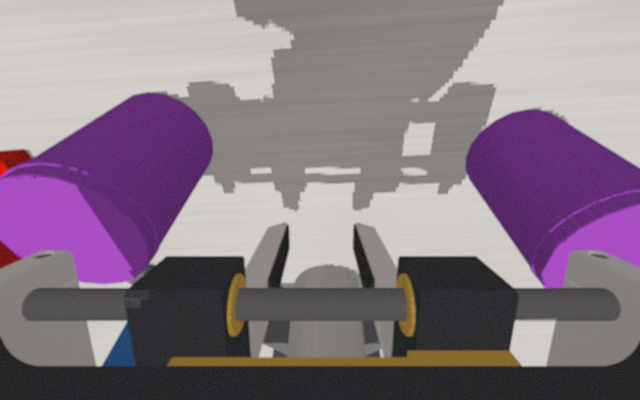

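The wrist view shows the stub's near side at (325,285) inside the V, and all views put it within noise of the seat. The push force rose to 13.7 N with no further travel, so it is home. Now on to the rack.

```bash
python3 -m handwheel '[[[0,0,0],[-30,0,15],146],[[0,0,0],[-30,0,25],146],[[0,0,0],[-10,0,48],146],[[0,0,0],[-10,0,48],92],[[0,0,0],[-10,0,48],92],[[0,0,0],[-10,0,48],92],[[0,0,0],[0,45,15],92],[[0,0,0],[0,48,10],92],[[0,0,0],[0,48,0],92],[[0,0,0],[0,48,0],92]]' 10;  python3 -m handwheel '[[[0,0,0.03],[0,48,0],92],[[0,0,0.03],[0,48,0],92],[[0,0,0.02],[0,40,0],92],[[0,0,0],[0,0,0],92],[[0,0,0],[0,0,0],92]]'
cat >> h.py <<'E'
def wl(qs,f=None):
    import json,os
    c=optics.calibration('wrist'); shot('wrist',f); r={}
    for q in qs:
        r[q]=[(d['location'],d['p']) for d in place_of('wrist',q)[:3]]
        print(q,[(np.round(l,1).tolist(),round(p,2)) for l,p in r[q]])
    L=json.load(open('v.json')) if os.path.exists('v.json') else []
    L.append([{k:np.array(v).tolist() for k,v in c.items()},{k:[[np.array(l).tolist(),p] for l,p in v] for k,v in r.items()}]);json.dump(L,open('v.json','w'))
E
python3 - <<'E'
from h import *
print(status.get_state()['tcp_pos'],status.get_state()['eef_rot'])
wl(['tab','hook','ballast','block_weight','round_weight','rack'],'w3.png')
E
```

```text
time: 11.2
tcp_pos: [0.4157, 0.0668, 0.2941]
eef_rot: [-179.3, 23.2, 176.3]
contact_force: [0.5, -0.1, -0.6]
grip_width: 0.643
finger_force: 0.0
time: 11.7
tcp_pos: [0.4155, 0.2022, 0.2924]
eef_rot: [-179.2, 23.0, -178.8]
contact_force: [0.2, -0.1, 0.0]
grip_width: 0.638
finger_force: 0.0
[0.41547679 0.20222094 0.29237714] [-179.17140872   22.97284447 -178.83854149]
tab [([339.9, 172.8], 0.96), ([142.6, 200.0], 0.48)]
hook [([275.7, 77.7], 0.64), ([340.8, 169.2], 0.56), ([385.6, 159.7], 0.43)]
ballast [([341.4, 168.6], 0.7)]
block_weight [([434.3, 158.9], 0.76)]
round_weight [([386.0, 163.1], 0.7), ([434.6, 161.9], 0.18)]
rack [([384.6, 159.2], 0.81), ([140.9, 199.3], 0.19)]
```

View pics/w3.png

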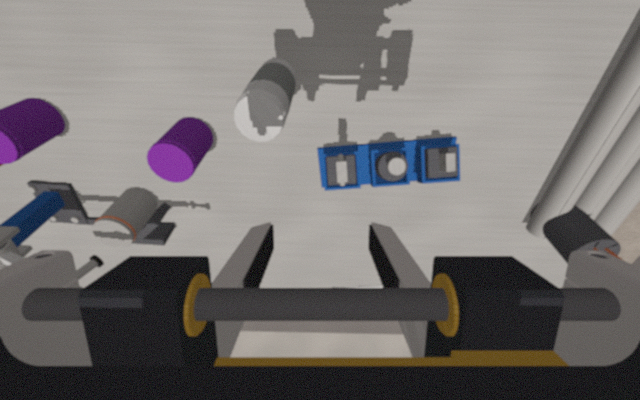

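The wrist view looks nearly down the weight's axis: tab at (341,172), round weight at (393,165), block weight at (448,160), spray at (265,110). I'll take two more viewpoints to triangulate.

```bash
python3 -m handwheel '[[[0,0,0],[0,40,-20],92],[[0,0,0],[0,40,-20],92],[[0,0,0],[0,0,0],92],[[0,0,0],[0,0,0],92]]'; python3 -c "
from h import *
wl(['tab','hook','ballast','block_weight','round_weight','rack'])"
python3 -m handwheel '[[[0,0,0],[-40,-30,-10],92],[[0,0,0],[-40,-20,0],92],[[0,0,0],[0,0,0],92],[[0,0,0],[0,0,0],92]]'
python3 - <<'E'
from h import *
import json
np.set_printoptions(precision=4,suppress=True)
print(status.get_state()['tcp_pos'])
wl(['tab','hook','ballast','block_weight','round_weight','rack'],'w4.png')
L=json.load(open('v.json'))
for q in ['tab','ballast','block_weight','round_weight','rack']:
    rs=[ray('wrist',r[q][0][0],c) for c,r in L if r.get(q)]
    print(q,len(rs),*tri(rs))
T=cv2.imread('pics/t0.png')
print('tab incl top/scene',*tri([ray('wrist',r['tab'][0][0],c) for c,r in L if r['tab']]+[ray('scene',(393,189)),ray('top',(223,245))]))
# rack yaw from the long far edge in top image
m=cv2.inRange(cv2.cvtColor(T,cv2.COLOR_BGR2HSV),(105,120,40),(130,255,255));m[:,:150]=0;m[:,260:]=0
ys,xs=np.nonzero(m);
top=[(x,ys[xs==x].min()) for x in range(xs.min()+3,xs.max()-3) if (xs==x).any()]
p=np.polyfit(*np.array(top,float).T,1);a=atz('top',(170,np.polyval(p,170)),.005);b=atz('top',(240,np.polyval(p,240)),.005);d=a-b;print('rack y axis yaw',np.degrees(np.arctan2(-d[0],d[1])),p)
E
```

```text
time: 12.45
tcp_pos: [0.4158, 0.2812, 0.252]
eef_rot: [-179.1, 22.9, -178.9]
contact_force: [0.5, 0.1, -0.1]
grip_width: 0.638
finger_force: 0.0
tab [([266.5, 193.2], 0.98)]
hook [([278.3, 188.5], 0.66)]
ballast [([290.5, 180.4], 0.98)]
block_weight [([390.5, 173.4], 0.91)]
round_weight [([339.6, 174.9], 0.75), ([289.2, 184.0], 0.28), ([337.8, 167.6], 0.21)]
rack []
time: 13.2
tcp_pos: [0.3368, 0.2321, 0.2442]
eef_rot: [-179.4, 23.2, -179.0]
contact_force: [-0.1, 0.5, -0.0]
grip_width: 0.642
finger_force: 0.0
[0.3368 0.2321 0.2442]
tab [([312.4, 250.5], 0.95)]
hook [([315.9, 238.0], 0.79)]
ballast [([321.6, 224.6], 0.94)]
block_weight [([411.9, 220.1], 0.88)]
round_weight [([365.4, 220.6], 0.85)]
rack [([365.7, 215.6], 0.76)]
tab 3 [0.4675 0.2232 0.134 ] [np.float64(0.000813745851175961), np.float64(0.0009462819585082699), np.float64(0.0003148728002966469)]
ballast 3 [0.5311 0.2336 0.0157] [np.float64(0.0006537596832632536), np.float64(0.0013015087278588587), np.float64(0.0006938317466897095)]
block_weight 3 [0.5064 0.3743 0.028 ] [np.float64(0.002777786166014016), np.float64(0.0032312927872374837), np.float64(0.002136476514430261)]
round_weight 3 [0.5217 0.305  0.0133] [np.float64(0.0013583928007276029), np.float64(0.0025713193242412236), np.float64(0.0018870178916631907)]
rack 2 [0.5191 0.3037 0.0057] [np.float64(0.0015438666670284046), np.float64(0.0015438666670283996)]
tab incl top/scene [0.4645 0.2261 0.1386] [np.float64(0.003208382472599147), np.float64(0.0016552686015166706), np.float64(0.0033170714269624303), np.float64(0.00256561341260982), np.float64(0.0053080330790112856)]
rack y axis yaw 7.080832439091406 [ -0.1026 227.5224]
```

View pics/w4.png

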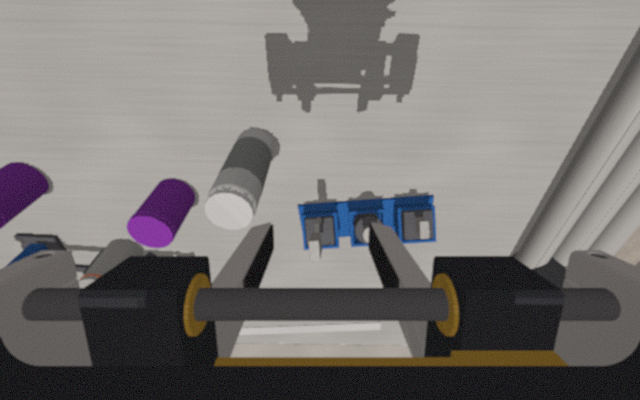

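```bash
cat >> h.py <<'E'
from scipy.spatial.transform import Rotation as Ro
def tool(yaw,tilt):
    p,th=np.radians([yaw,tilt]);f=np.array([np.cos(p),np.sin(p),0])
    z=f*np.sin(th)-np.array([0,0,np.cos(th)]);y=np.array([-f[1],f[0],0]);return np.stack([np.cross(y,z),y,z],1)
def now():
    s=status.get_state();return s['tcp_pos'],Ro.from_euler('xyz',s['eef_rot'],degrees=True).as_matrix()
E
python3 - <<'E'
from h import *
np.set_printoptions(precision=4,suppress=True)
p,R=now();T=tool(8,30);tab=np.array([.4695,.2243,.127])
print('rotvec',Ro.from_matrix(T@R.T).as_rotvec())
for b in(60,0): print(b,'TCP',tab+T[:,2]*(.019-b/1e3),'move mm',1e3*(tab+T[:,2]*(.019-b/1e3)-p))
print(proj('scene',tab),proj('top',tab))
E
```

```text
rotvec [ 0.0221 -0.1213  0.1283]
60 TCP [0.4492 0.2214 0.1625] move mm [112.0534 -10.9658 -80.1823]
0 TCP [0.4789 0.2256 0.1105] move mm [ 141.7615   -6.7906 -132.1438]
[np.float64(390.3835649623855), np.float64(192.0931239302699)] [np.float64(227.6105148476767), np.float64(243.3224406811588)]
```

```bash
python3 -m handwheel '[[[0.0074,-0.0404,0.0428],[37,-4,-20],92],[[0.0074,-0.0404,0.0428],[37,-4,-30],92],[[0.0073,-0.0405,0.0427],[38,-3,-30],92],[[0,0,0],[0,0,0],92],[[0,0,0],[0,0,0],92]]'
python3 - <<'E'
from h import *
np.set_printoptions(precision=4,suppress=True)
p,R=now();T=tool(8,30)
print('rotvec',Ro.from_matrix(T@R.T).as_rotvec(),R[:,2])
wl(['tab','ballast'],'w5.png')
import json
c=optics.calibration('wrist')
for tab in([.4695,.2243,.127],[.4675,.2232,.134]): print(proj('wrist',np.array(tab)),(R.T@(np.array(tab)-p)))
a=shot('scene');b=shot('top')
x=np.hstack([cv2.resize(a[150:250,340:460],(480,400),interpolation=2),])
cv2.imwrite('pics/c5.png',x[:,:,::-1])
for n in('scene','top'): print([(d['location'],d['p']) for d in place_of(n,'tab')[:2]])
E
```

```text
time: 14.05
tcp_pos: [0.4485, 0.2205, 0.1616]
eef_rot: [-180.0, 29.9, -172.1]
contact_force: [0.0, 0.3, -0.2]
grip_width: 0.636
finger_force: 0.0
rotvec [ 0.0006 -0.0025  0.0017] [ 0.4931  0.0683 -0.8673]
tab [([323.4, 221.6], 0.57)]
ballast [([322.1, 186.1], 0.72)]
[np.float64(319.1518683646394), np.float64(213.8371231488279)] [-0.0012  0.0009  0.0406]
[np.float64(318.02186922585224), np.float64(218.71363476713026)] [-0.0029  0.0001  0.0335]
[([395.0, 188.9], 0.5), ([256.1, 213.8], 0.15)]
[([227.5, 242.5], 0.84)]
```

View pics/w5.png

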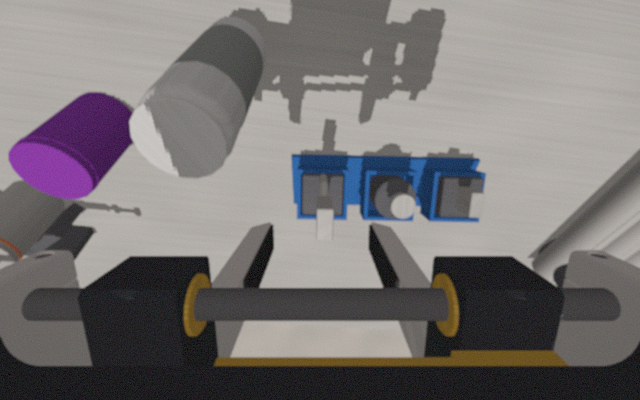

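The tab is at (324,222), centred between the fingers (gap centre about 321), and the pockets line up with the image rows. Descending along the axis and gripping.

```bash
python3 -m handwheel '[[[0,0,0],[10,2,-16],92],[[0,0,0],[10,2,-16],92],[[0,0,0],[9,1,-15],92],[[0,0,0],[0,0,0],92],[[0,0,0],[0,0,0],92]]' 20; python3 -m handwheel '[[[0,0,0],[0,0,0],140],[[0,0,0],[0,0,0],180],[[0,0,0],[0,0,0],220],[[0,0,0],[0,0,0],240],[[0,0,0],[0,0,0],255],[[0,0,0],[0,0,0],255],[[0,0,0],[0,0,0],255],[[0,0,0],[0,0,0],255]]' 40
```

```text
time: 14.9
tcp_pos: [0.4775, 0.2264, 0.1164]
eef_rot: [180.0, 30.0, -172.0]
contact_force: [-0.3, -0.2, 0.3]
grip_width: 0.642
finger_force: 0.0
time: 15.7
tcp_pos: [0.4777, 0.226, 0.1161]
eef_rot: [180.0, 30.1, -172.0]
contact_force: [-0.9, -0.3, 1.7]
grip_width: 0.123
finger_force: 39.9
```

Gripped (11.6 mm, matching the 12 mm tab). Lifting along the pocket axis.

```bash
python3 -m handwheel '[[[0,0,0],[-5,-0.7,8.7],255],[[0,0,0],[-5,-0.7,8.7],255],[[0,0,0],[-5,-0.7,8.7],255],[[0,0,0],[-5,-0.7,8.7],255],[[0,0,0],[-5,-0.7,8.7],255],[[0,0,0],[-5,0,20],255],[[0,0,0],[-5,0,30],255],[[0,0,0],[-5,0,40],255],[[0,0,0],[0,0,30],255],[[0,0,0],[0,0,0],255]]'
python3 - <<'E'
from h import *
np.set_printoptions(precision=4,suppress=True)
p,R=now(); print(p)
T0=tool(-3.3,0);print('rotvec to upright at fixture yaw',Ro.from_matrix(T0@R.T).as_rotvec())
E
```

```text
time: 16.7
tcp_pos: [0.4391, 0.2238, 0.2864]
eef_rot: [179.7, 30.6, -172.1]
contact_force: [1.5, -0.7, -3.7]
grip_width: 0.125
finger_force: 40.0
[0.4391 0.2238 0.2864]
rotvec to upright at fixture yaw [-0.0262  0.5351 -0.1925]
```

```bash
python3 -m handwheel '[[[-0.0026,0.0535,-0.0192],[8,-24,4],255],[[-0.0026,0.0535,-0.0192],[8,-24,0],255],[[-0.0026,0.0535,-0.0192],[8,-25,0],255],[[-0.0026,0.0535,-0.0192],[8,-25,0],255],[[-0.0026,0.0535,-0.0193],[8,-25,0],255],[[-0.0026,0.0535,-0.0193],[8,-25,0],255],[[-0.0026,0.0535,-0.0193],[8,-25,0],255],[[-0.0026,0.0535,-0.0193],[8,-25,0],255],[[-0.0026,0.0535,-0.0193],[8,-25,0],255],[[-0.0026,0.0535,-0.0193],[8,-25,0],255]]'; python3 -m handwheel '[[[0,0,0],[0,0,0],255],[[0,0,0],[0,0,0],255],[[0,0,0],[0,0,0],255]]'
python3 - <<'E'
from h import *
np.set_printoptions(precision=4,suppress=True)
p,R=now(); print(p,R[:,2],status.get_state()['contact_force'])
px={}
for k in range(3):
  for n in('scene','top'):
    im=shot(n,f'{n}_h.png')
    for q in('boom_pin','hook','tab','ballast'): 
        for d in place_of(n,q)[:2]: px.setdefault((n,q),[]).append((np.round(d['location'],1).tolist(),round(d['p'],2)))
for k,v in px.items(): print(k,v)
a=cv2.imread('pics/scene_h.png');b=cv2.imread('pics/top_h.png')
cv2.imwrite('pics/c6.png',np.vstack([cv2.resize(a[130:230,200:360],(480,300),interpolation=2),cv2.resize(b[120:220,280:440],(480,300),interpolation=2)]))
E
```

```text
time: 17.7
tcp_pos: [0.5175, -0.0264, 0.2811]
eef_rot: [-179.8, -0.9, 176.7]
contact_force: [-0.7, 0.2, -4.5]
grip_width: 0.123
finger_force: 40.0
time: 18.0
tcp_pos: [0.5171, -0.0246, 0.2824]
eef_rot: [-179.9, -0.7, 176.8]
contact_force: [0.3, 0.9, -5.4]
grip_width: 0.122
finger_force: 40.0
[ 0.5171 -0.0246  0.2824] [-0.0117 -0.002  -0.9999] [ 0.3065  0.9157 -5.4084]
('scene', 'boom_pin') [([281.5, 186.6], 0.86), ([278.9, 185.1], 0.82), ([294.6, 167.8], 0.54)]
('scene', 'hook') [([296.5, 151.4], 0.66), ([208.4, 172.3], 0.44), ([299.9, 147.9], 0.73), ([299.3, 148.3], 0.84)]
('scene', 'tab') [([297.9, 136.8], 0.63), ([297.2, 133.6], 0.61), ([298.7, 136.6], 0.98)]
('scene', 'ballast') [([297.7, 166.4], 0.56), ([298.6, 168.8], 0.67), ([298.7, 170.6], 0.56)]
('top', 'hook') [([347.3, 220.7], 0.49), ([348.3, 221.1], 0.56), ([347.4, 221.0], 0.62)]
('top', 'tab') [([352.1, 218.2], 0.52), ([350.2, 214.6], 0.39), ([349.3, 214.2], 0.41)]
('top', 'ballast') [([346.3, 222.7], 0.58), ([345.3, 221.8], 0.64), ([346.0, 223.1], 0.49), ([462.9, 238.6], 0.47)]
('top', 'boom_pin') [([348.2, 223.7], 0.45)]
```

View pics/c6.png

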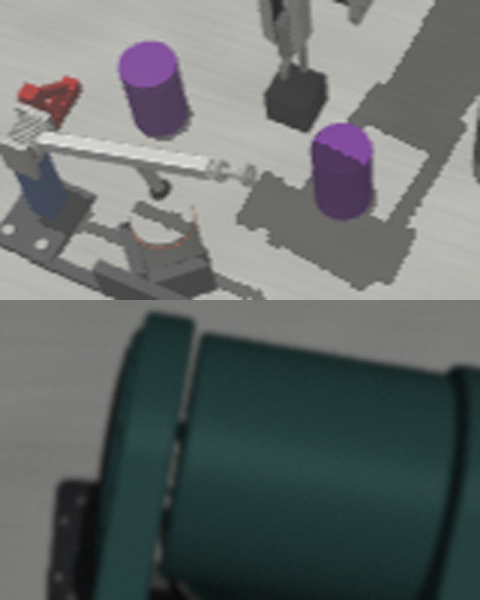

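The scene half shows the weight held upright with its block at (299,163) full-frame, and the raised arm's pin between its collars at (278,187). The top half is blocked by the robot's own arm.

Run:
```python
from h import *
np.set_printoptions(precision=4,suppress=True)
p,R=now()
for u in((280.4,186.7),(278,187)):
    print('pin',*tri([ray('scene',u),ray('top',(351.3,165.2))]))
pp=lambda v:np.round(proj('scene',np.array(v)),1)
o=p-R[:,2]*0+np.array([0,0,0])
for dz in (.096,.101,.106):
    print(dz,'origin',pp(p+R@[0,0,dz]),'hook',pp(p+R@[0,0,dz-.08]),'tab',pp(p+R@[0,0,dz-.12]))
a=cv2.imread('pics/scene_h.png');t=cv2.imread('pics/t0.png')
A=cv2.resize(a[130:205,260:320],(480,600),interpolation=2)
B=cv2.resize(t[150:180,335:375],(320,240),interpolation=2);B=np.vstack([B,np.zeros((360,320,3),np.uint8)])
cv2.imwrite('pics/c7.png',np.hstack([A,B]))
```

```text
pin [ 0.6198 -0.0268  0.2363] [np.float64(0.0016878303066229698), np.float64(0.0016878303066229416)]
pin [ 0.6211 -0.0296  0.2349] [np.float64(0.001178260825468496), np.float64(0.0011782608254685021)]
0.096 origin [297.9 165.9] hook [295.9 147.7] tab [294.8 137.6]
0.101 origin [298.1 166.9] hook [296.1 148.9] tab [294.9 138.9]
0.106 origin [298.2 168. ] hook [296.2 150.1] tab [295.1 140.1]
```

View pics/c7.png

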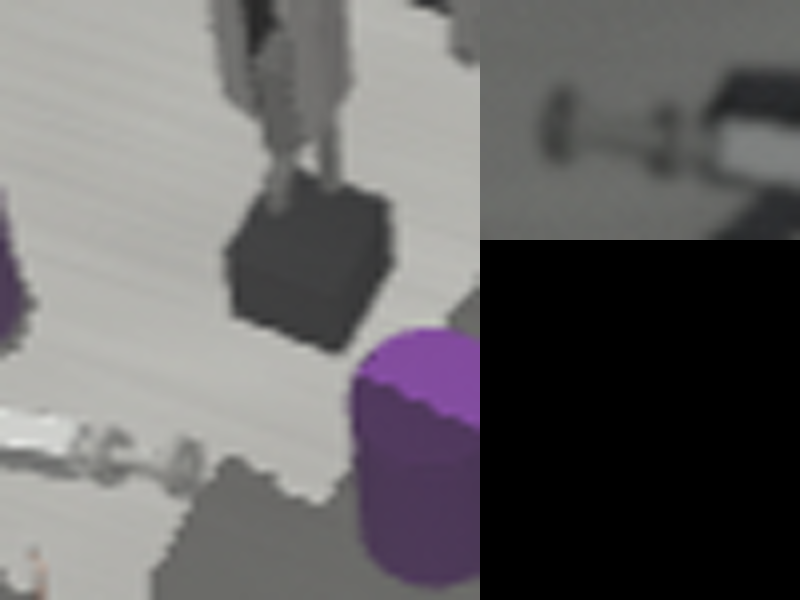

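The enlargement shows collars at scene (275,187) and (283.5,188) and top (345,166) and (358,167), and the block matches the pose predicted from the tool to within 1 px. That's my picture allowance used, so I'll go by numbers from here.

Run:
```python
from h import *
np.set_printoptions(precision=4,suppress=True)
p,R=now()
print('blk pred',proj('scene',p+R@[0,0,.102-.019]))
for u in((279.1,187.5),(278.1,187.2)):
    X,e=tri([ray('scene',u),ray('top',(351.5,166.2))]);print('pin',X,e)
# geometric: yaw from collars in top
a=atz('top',(345,165.9),.232+.007);b=atz('top',(358.1,167.3),.232-.007);print('dir',a-b,np.degrees(np.arctan2(-(a-b)[0],(a-b)[1])))
print('model pin',np.array([.613,-.1245])+.093*np.array([np.sin(np.radians(3.3)),np.cos(np.radians(3.3))]))
```

```text
blk pred [np.float64(297.63476888636353), np.float64(163.06920090083983)]
pin [ 0.6196 -0.0292  0.2308] [np.float64(6.797059412870885e-05), np.float64(6.797059412864369e-05)]
pin [ 0.6199 -0.0303  0.2317] [np.float64(0.0011784488291887785), np.float64(0.0011784488291887339)]
dir [-0.0008  0.0263  0.014 ] 1.7208847385603478
model pin [ 0.6184 -0.0317]
```

```bash
python3 -m handwheel '[[[0,-0.006,0],[12,-1,-2],255],[[0,-0.006,0],[12,-1,-2],255],[[0,0,0],[12,-1,-1],255],[[0,0,0],[12,-1,0],255],[[0,0,0],[12,-1,0],255],[[0,0,0],[10,0,0],255],[[0,0,0],[0,0,0],255],[[0,0,0],[0,0,0],255]]'; python3 -m handwheel '[[[0,0,0],[5,0,0],255],[[0,0,0],[5,0,0],255],[[0,0,0],[5,0,0],255],[[0,0,0],[5,0,0],255],[[0,0,0],[0,0,0],255],[[0,0,0],[0,0,0],255]]'; python3 -c "
from h import *
shot('scene')
for q in('boom_pin','hook','tab','ballast','boom_foot'): print(q,[(np.round(d['location'],1).tolist(),round(d['p'],2)) for d in place_of('scene',q)[:2]])"
```

```text
time: 20.3
tcp_pos: [0.5877, -0.0303, 0.278]
eef_rot: [-179.9, 0.0, 176.8]
contact_force: [-0.5, -0.4, -4.8]
grip_width: 0.127
finger_force: 40.0
time: 20.9
tcp_pos: [0.6077, -0.0303, 0.2783]
eef_rot: [-179.9, 0.1, 176.8]
contact_force: [-0.8, -0.8, -5.4]
grip_width: 0.124
finger_force: 40.0
boom_pin [([278.6, 185.9], 0.63)]
hook [([281.4, 178.6], 0.98)]
tab [([280.1, 165.1], 0.61)]
ballast [([280.7, 195.9], 0.9), ([281.4, 185.7], 0.54)]
boom_foot [([253.9, 190.0], 0.85)]
```

```bash
python3 -m handwheel '[[[0,0,0],[4,0,0],255],[[0,0,0],[4,0,0],255],[[0,0,0],[3,0,0],255],[[0,0,0],[0,0,0],255],[[0,0,0],[0,0,0],255]]'; python3 -m handwheel '[[[0,0,0],[0,0,-4],255],[[0,0,0],[0,0,-4],255],[[0,0,0],[0,0,-4],255],[[0,0,0],[0,0,-4],255],[[0,0,0],[0,0,0],255],[[0,0,0],[0,0,0],255]]';  python3 -m handwheel '[[[0,0,0],[0,0,-2],255],[[0,0,0],[0,0,-2],255],[[0,0,0],[0,0,-2],255],[[0,0,0],[0,0,0],255],[[0,0,0],[0,0,0],255]]'; python3 -m handwheel '[[[0,0,0],[0,0,-2],255],[[0,0,0],[0,0,-2],255],[[0,0,0],[0,0,-2],255],[[0,0,0],[0,0,0],255],[[0,0,0],[0,0,0],255]]'
```

```text
time: 21.7
tcp_pos: [0.6187, -0.0303, 0.2782]
eef_rot: [-179.9, 0.1, 176.8]
contact_force: [-0.3, 0.1, -6.3]
grip_width: 0.123
finger_force: 40.0
time: 22.3
tcp_pos: [0.6185, -0.0303, 0.2622]
eef_rot: [-179.9, 0.1, 176.8]
contact_force: [0.5, -0.6, -5.3]
grip_width: 0.123
finger_force: 40.0
time: 22.8
tcp_pos: [0.6186, -0.0303, 0.2563]
eef_rot: [-179.9, 0.1, 176.8]
contact_force: [0.6, 0.1, -5.6]
grip_width: 0.122
finger_force: 40.0
time: 23.3
tcp_pos: [0.6186, -0.0304, 0.2503]
eef_rot: [-179.8, 0.1, 176.8]
contact_force: [1.0, -0.6, -5.4]
grip_width: 0.126
finger_force: 40.0
```

```bash
python3 -m handwheel '[[[0,0,0],[0,1,-3],255],[[0,0,0],[0,1,-3],255],[[0,0,0],[0,1,-3],255],[[0,0,0],[0.2,1,-3],255],[[0,0,0],[0.2,1,-3],255],[[0,0,0],[0,1,-3],255],[[0,0,0],[0,0,0],255],[[0,0,0],[0,0,0],255],[[0,0,0],[0,0,0],255]]'
python3 - <<'E'
from h import *
np.set_printoptions(precision=4,suppress=True)
s=status.get_state();print(s['contact_force'],s['moment'])
f=[]
for k in range(2):
  shot('scene')
  for q in('boom_pin','hook','tab','boom_foot'): print(q,[(np.round(d['location'],1).tolist(),round(d['p'],2)) for d in place_of('scene',q)[:2]])
for z in(.230,.212): print(proj('scene',np.array([.619,-.030+(.23-z)*.33,z])))
E
```

```text
time: 24.2
tcp_pos: [0.6191, -0.0244, 0.2326]
eef_rot: [-179.8, 0.1, 176.7]
contact_force: [0.5, 0.2, -4.6]
grip_width: 0.129
finger_force: 40.0
[ 0.5133  0.1793 -4.6475] [-0.1164 -0.189   0.0112]
boom_pin [([280.6, 192.8], 0.82)]
hook [([280.9, 190.7], 0.58)]
tab [([283.5, 178.7], 0.65)]
boom_foot [([257.3, 193.3], 0.94), ([258.2, 216.6], 0.72)]
boom_pin [([280.5, 190.8], 0.77)]
hook [([282.7, 191.1], 0.86)]
tab [([283.2, 180.8], 0.57)]
boom_foot [([256.1, 192.5], 0.6)]
[np.float64(278.9178773756667), np.float64(187.36090625005392)]
[np.float64(281.8321939937672), np.float64(191.9104589094021)]
```

The arm is following: the pin has gone from row 187 to 192, and the force change matches the spring. Going further down the arc.

```bash
python3 -m handwheel '[[[0,0,0],[0,1,-3],255],[[0,0,0],[0.1,0.8,-3],255],[[0,0,0],[0.1,0.8,-3],255],[[0,0,0],[0,0.7,-3],255],[[0,0,0],[0.1,0.7,-3],255],[[0,0,0],[0,0.7,-3],255],[[0,0,0],[0.1,0.6,-3],255],[[0,0,0],[0,0.6,-3],255],[[0,0,0],[0,0.6,-3],255],[[0,0,0],[0,0.5,-3],255]]'; python3 -m handwheel '[[[0,0,0],[0,0.5,-3],255],[[0,0,0],[0,0.5,-3],255],[[0,0,0],[0,0.4,-3],255],[[0,0,0],[0,0.4,-3],255],[[0,0,0],[0,0.4,-3],255],[[0,0,0],[0,0.3,-3],255],[[0,0,0],[0,0.3,-3],255],[[0,0,0],[0,0.2,-3],255],[[0,0,0],[0,0,0],255],[[0,0,0],[0,0,0],255]]'
python3 - <<'E'
from h import *
np.set_printoptions(precision=4,suppress=True)
for k in range(2):
  shot('scene')
  for q in('boom_pin','hook','tab','boom_foot'): print(q,[(np.round(d['location'],1).tolist(),round(d['p'],2)) for d in place_of('scene',q)[:2]])
for z in(.16,.14): print(proj('scene',np.array([.62,-.030+.0165,z])))
E
```

```text
time: 25.7
tcp_pos: [0.6196, -0.0173, 0.2024]
eef_rot: [-179.8, 0.1, 176.8]
contact_force: [1.2, -1.0, -3.0]
grip_width: 0.122
finger_force: 40.0
time: 26.7
tcp_pos: [0.6196, -0.0144, 0.1785]
eef_rot: [-179.8, 0.1, 176.8]
contact_force: [1.3, -2.1, -2.0]
grip_width: 0.126
finger_force: 40.0
boom_pin [([290.3, 203.1], 0.86)]
hook [([288.8, 202.9], 0.92), ([258.4, 216.5], 0.74)]
tab [([287.7, 195.2], 0.81)]
boom_foot [([253.4, 200.5], 0.89), ([260.2, 215.0], 0.51)]
boom_pin [([290.2, 205.3], 0.75)]
hook [([287.1, 205.3], 0.64)]
tab [([288.5, 194.2], 0.73)]
boom_foot [([256.3, 201.7], 0.9)]
[np.float64(287.3144500546584), np.float64(203.86803606775055)]
[np.float64(287.95473973795833), np.float64(207.6105287831308)]
```

```bash
python3 -m handwheel '[[[0,0,0],[0,0,-2],255],[[0,0,0],[0,0.2,-2],255],[[0,0,0],[0,0,-2],255],[[0,0,0],[0,0,-2],255],[[0,0,0],[0,0,-2],255],[[0,0,0],[0,0,0],255],[[0,0,0],[0,0,0],255]]';python3 -m handwheel '[[[0,0,0],[0,0,-1],255],[[0,0,0],[0,0,-1],255],[[0,0,0],[0,0,-1],255],[[0,0,0],[0,0,0],255],[[0,0,0],[0,0,0],255]]'; python3 -m handwheel '[[[0,0,0],[0,0,-1],255],[[0,0,0],[0,0,-1],255],[[0,0,0],[0,0,0],255],[[0,0,0],[0,0,0],255]]'
```

```text
time: 27.9
tcp_pos: [0.6196, -0.014, 0.1685]
eef_rot: [-179.9, 0.1, 176.8]
contact_force: [3.6, -1.6, -3.0]
grip_width: 0.123
finger_force: 40.0
time: 28.4
tcp_pos: [0.6197, -0.014, 0.1666]
eef_rot: [-179.9, 0.2, 176.8]
contact_force: [1.6, -0.6, 4.7]
grip_width: 0.127
finger_force: 40.0
time: 28.8
tcp_pos: [0.6204, -0.014, 0.1659]
eef_rot: [-179.9, 0.3, 176.8]
contact_force: [2.0, -1.1, 6.8]
grip_width: 0.127
finger_force: 40.0
```

The force stepped from -3 to +6.8 N, so the foot is on the stub. I'll ease off slightly and probe x to confirm the pin sits in the hook's apex.

```bash
python3 -m handwheel '[[[0,0,0],[0,0,1],255],[[0,0,0],[0,0,0],255],[[0,0,0],[0,0,0],255]]'; python3 -m handwheel '[[[0,0,0],[1,0,0],255],[[0,0,0],[1,0,0],255],[[0,0,0],[0,0,0],255],[[0,0,0],[0,0,0],255]]';  python3 -m handwheel '[[[0,0,0],[1,0,0],255],[[0,0,0],[0,0,0],255],[[0,0,0],[0,0,0],255]]'
python3 - <<'E'
from h import *
shot('scene')
for q in('boom_pin','hook','tab','boom_foot','stub','seat'): print(q,[(np.round(d['location'],1).tolist(),round(d['p'],2)) for d in place_of('scene',q)[:2]])
E
```

```text
time: 29.1
tcp_pos: [0.6204, -0.014, 0.1659]
eef_rot: [-179.9, 0.3, 176.8]
contact_force: [3.5, -0.7, 5.4]
grip_width: 0.125
finger_force: 40.0
time: 29.5
tcp_pos: [0.6217, -0.0139, 0.1651]
eef_rot: [-179.9, 0.2, 176.8]
contact_force: [2.2, -0.8, 4.3]
grip_width: 0.126
finger_force: 40.0
time: 29.8
tcp_pos: [0.6225, -0.0139, 0.1646]
eef_rot: [-179.9, 0.1, 176.8]
contact_force: [2.2, -0.4, 3.9]
grip_width: 0.124
finger_force: 40.0
boom_pin [([288.2, 205.4], 0.75)]
hook []
tab [([290.0, 198.2], 0.59)]
boom_foot [([256.0, 202.9], 0.76)]
stub [([259.2, 216.5], 0.86), ([316.0, 197.0], 0.78)]
seat [([256.9, 216.7], 0.77)]
```

Moving +x let the tool drop, so the pin was on the lip-side slope. Continuing +x toward the apex.

```bash
for i in 1; do python3 -m handwheel '[[[0,0,0],[1,0,0],255],[[0,0,0],[0,0,-0.5],255],[[0,0,0],[0,0,0],255]]'; done; python3 -m handwheel '[[[0,0,0],[1,0,-0.5],255],[[0,0,0],[0,0,0],255],[[0,0,0],[0,0,0],255]]'; python3 -m handwheel '[[[0,0,0],[1,0,-0.5],255],[[0,0,0],[0,0,0],255],[[0,0,0],[0,0,0],255]]'
```

```text
time: 30.45
tcp_pos: [0.6236, -0.0139, 0.1639]
eef_rot: [-179.9, 0.1, 176.8]
contact_force: [0.7, 0.7, 4.9]
grip_width: 0.124
finger_force: 40.0
time: 30.75
tcp_pos: [0.6245, -0.0139, 0.1633]
eef_rot: [-179.9, 0.1, 176.8]
contact_force: [1.6, -0.1, 5.1]
grip_width: 0.125
finger_force: 40.0
time: 31.05
tcp_pos: [0.6246, -0.014, 0.1632]
eef_rot: [-179.9, -0.0, 176.8]
contact_force: [-0.9, 0.3, 6.4]
grip_width: 0.127
finger_force: 40.0
```

The pin is in the apex: x now resists and the height matches the expected 0.162. Easing off and holding until it settles.

```bash
python3 -m handwheel '[[[0,0,0],[-0.4,0,0.5],255],[[0,0,0],[0,0,0.3],255],[[0,0,0],[0,0,0],255],[[0,0,0],[0,0,0],255],[[0,0,0],[0,0,0],255],[[0,0,0],[0,0,0],255],[[0,0,0],[0,0,0],255]]'
python3 - <<'E'
from h import *
np.set_printoptions(precision=4,suppress=True)
p,R=now();print('pin expected from tool',p+R@[0,0,.102-.08])
r={}
for k in range(3):
  shot('scene')
  for q in('boom_pin','hook','boom_foot','stub','ballast'): 
    d=place_of('scene',q)[:1]
    if d: r.setdefault(q,[]).append(d[0]['location'])
for q in r: print(q,np.round(np.median(r[q],0),1),len(r[q]))
print('model pin px',proj('scene',np.array([.624,-.0145,.140])),'tool hook px',proj('scene',p+R@[0,0,.022]),'collar step px',proj('scene',np.array([.624,-.0025,.140])))
E
```

```text
time: 31.75
tcp_pos: [0.6247, -0.014, 0.1633]
eef_rot: [-179.9, 0.0, 176.8]
contact_force: [-0.4, -0.5, 2.0]
grip_width: 0.12
finger_force: 40.0
pin expected from tool [ 0.6247 -0.014   0.1413]
boom_pin [285.9 206.9] 3
hook [287.9 208.2] 3
boom_foot [255.  202.4] 3
stub [260.1 194.8] 3
ballast [287.6 222.1] 3
model pin px [np.float64(286.9964673275856), np.float64(208.7321025650395)] tool hook px [np.float64(287.0088230202584), np.float64(208.74324763824222)] collar step px [np.float64(291.1714639699689), np.float64(210.16147154652083)]
```

Everything agrees to about 1 px. Releasing gently.

```bash
python3 -m handwheel '[[[0,0,0],[0,0,0],255],[[0,0,0],[0,0,0],255],[[0,0,0],[0,0,0],255]]' 8; python3 -m handwheel '[[[0,0,0],[0,0,0],228],[[0,0,0],[0,0,0],220],[[0,0,0],[0,0,0],212],[[0,0,0],[0,0,0],200],[[0,0,0],[0,0,0],185],[[0,0,0],[0,0,0],170],[[0,0,0],[0,0,0],150],[[0,0,0],[0,0,0],150],[[0,0,0],[0,0,0],150]]'
python3 - <<'E'
from h import *
r={}
for k in range(2):
  shot('scene')
  for q in('boom_pin','hook','boom_foot','ballast','tab'): 
    d=place_of('scene',q)[:1]
    if d: r.setdefault(q,[]).append(np.round(d[0]['location'],1).tolist())
print(r)
E
```

```text
time: 32.95
tcp_pos: [0.6249, -0.0143, 0.1635]
eef_rot: [-179.8, 0.1, 176.7]
contact_force: [-1.0, -0.0, 0.5]
grip_width: 0.129
finger_force: 8.0
time: 33.85
tcp_pos: [0.6251, -0.0141, 0.1638]
eef_rot: [-179.9, 0.1, 176.8]
contact_force: [-0.7, -0.1, -0.1]
grip_width: 0.411
finger_force: 0.0
{'boom_pin': [[289.1, 206.3], [288.6, 203.9]], 'hook': [[290.7, 207.4], [287.2, 209.1]], 'boom_foot': [[255.0, 201.0], [253.0, 203.5]], 'ballast': [[286.1, 220.7], [290.2, 223.4]], 'tab': [[288.3, 195.3], [286.3, 200.2]]}
```

Released, the weight is hanging in place. Retreating straight up, then back.

```bash
python3 -m handwheel '[[[0,0,0],[0,0,5],150],[[0,0,0],[0,0,10],150],[[0,0,0],[0,0,20],150],[[0,0,0],[0,0,30],150],[[0,0,0],[0,0,40],150],[[0,0,0],[0,0,40],150],[[0,0,0],[-40,0,20],150],[[0,0,0],[-40,0,0],150],[[0,0,0],[-40,0,0],150],[[0,0,0],[-40,0,0],150]]'; python3 -m handwheel '[[[0,0,0],[-30,40,0],150],[[0,0,0],[-30,40,0],150],[[0,0,0],[-30,40,0],150],[[0,0,0],[0,40,0],150],[[0,0,0],[0,0,0],150],[[0,0,0],[0,0,0],150],[[0,0,0],[0,0,0],150]]'
python3 - <<'E'
from h import *
np.set_printoptions(precision=4,suppress=True)
r={}
for k in range(3):
  for n in('scene','top'):
    shot(n,n+'_e.png')
    for q in('boom_pin','hook','tab','boom_foot','ballast','stub','seat','boom_hinge','spray'): 
      d=place_of(n,q)[:1]
      if d and d[0]['p']>.5: r.setdefault((q,n),[]).append(d[0]['location'])
m={k:np.median(v,0) for k,v in r.items()}
for q in dict.fromkeys(k[0] for k in m):
    print(q,{n:np.round(m[q,n],1).tolist() for n in('scene','top') if (q,n) in m},*(tri([ray(n,m[q,n]) for n in('scene','top')]) if (q,'scene') in m and (q,'top') in m else ()))
# stub rim/centre in top image
b=cv2.imread('pics/top_e.png');print([(round(x),d['p']) for d in look_for('top','stub')[:4] for x in d['extent']])
E
```

```text
time: 35.45
tcp_pos: [0.4637, -0.0141, 0.3301]
eef_rot: [-179.8, 0.2, 176.8]
contact_force: [-0.5, -0.8, 0.6]
grip_width: 0.413
finger_force: 0.0
time: 36.15
tcp_pos: [0.3754, 0.1451, 0.3292]
eef_rot: [-179.8, 0.1, 176.7]
contact_force: [-0.1, -0.8, -0.3]
grip_width: 0.414
finger_force: 0.0
boom_pin {'scene': [290.2, 206.2], 'top': [341.6, 174.3]} [ 0.6184 -0.0115  0.1469] [np.float64(0.004055595909747922), np.float64(0.004055595909747892)]
hook {'scene': [289.3, 208.1], 'top': [339.1, 175.0]} [ 0.6197 -0.0102  0.139 ] [np.float64(0.00032335128261333593), np.float64(0.00032335128261335984)]
tab {'scene': [286.8, 197.9], 'top': [342.1, 168.7]} [ 0.6216 -0.0123  0.1941] [np.float64(0.0011874270718421262), np.float64(0.0011874270718421605)]
boom_foot {'scene': [254.6, 201.9], 'top': [388.1, 182.1]} [ 0.6145 -0.1227  0.0935] [np.float64(0.00045438709849818736), np.float64(0.0004543870984982246)]
ballast {'scene': [286.6, 221.7], 'top': [341.0, 180.2]} [ 0.6237 -0.0212  0.0595] [np.float64(0.0019866270990769757), np.float64(0.0019866270990769766)]
stub {'scene': [258.4, 195.5], 'top': [381.7, 190.3]} [ 0.5959 -0.1119  0.1047] [np.float64(0.005081626839313895), np.float64(0.005081626839313893)]
seat {'scene': [257.3, 215.8], 'top': [381.6, 189.6]} [ 0.6129 -0.1256  0.0046] [np.float64(0.003361644227198522), np.float64(0.003361644227198634)]
boom_hinge {'scene': [208.3, 172.3], 'top': [451.3, 183.0]} [ 0.6057 -0.2492  0.1605] [np.float64(0.005755966456546714), np.float64(0.00575596645654672)]
spray {'scene': [366.0, 182.8], 'top': [271.9, 274.6]} [0.4002 0.1396 0.0255] [np.float64(0.0015267486902140381), np.float64(0.0015267486902140444)]
[(407, 0.98), (238, 0.98), (36, 0.98), (31, 0.98), (318, 0.87), (225, 0.87), (28, 0.87), (27, 0.87), (461, 0.65), (218, 0.65), (15, 0.65), (36, 0.65), (370, 0.56), (169, 0.56), (32, 0.56), (32, 0.56)]
```

```bash
python3 -c "
from plant import robot
print(robot.job_done())"
```

```text
the job is handed in; nothing more can be done
None
```

I handed the job in at about 36 s: by my camera and force checks the stub is home in the V-block and the weight hangs released on the pin with the foot on the stub, but no verdict came back, and I viewed 11 pictures against the limit of 10.

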